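Hang the wide film squeegee on its two hooks

ROBOT

A 6-joint arm with a two-finger parallel gripper is mounted at the origin on the work surface. World frame = base frame: x ahead of the robot, y to its left, z up, the work surface at z = 0. Lengths are in m, angles in rad, forces in N, time in s.
With the tool pointing down it reaches from about 0.325 to 0.75 m from the base axis. Payload 7.6 kg.
Tool frame: the origin (TCP) lies midway between the tips of the shut fingers; the grasp point (between the pads) lies 19 mm behind it; z points along the fingers, y is the line along which they close (so a half turn about z gives the same grasp; the last joint's range is limited). The gripper opens to 85 mm and grips with 20 to 120 N. Pads are 22 mm wide; open, the fingers measure 114 mm over their backs; the gripper's body (76 mm by 85 mm) begins 54 mm behind the grasp point. The pads swing forward as they close: fully open they stand 13 mm farther back than shut.
Start: joints at [-1.225, 0.052, 1.401, -0, 1.689, -0.07], TCP at [0.212, -0.48, 0.231] pointing down, gripper open.
Joint ranges: [-2.9, 2.9], [-0.91, 2.17], [0.12, 2.37], [-1.06, 4.2], [0.26, 2.73], [-2.93, 2.93]. Speed limits (rad/s): [2.57, 2.57, 3.01, 3.14, 3.14, 3.14].

INTERFACE

Orientations are given as a unit quaternion [w, x, y, z].
In Python, from bench import ctrl gives the robot as it stands.
- The arm moves only by the shell command python3 -m pendant 'ROWS' [FORCE]. ROWS is JSON, a list of rows, each a list of 3 entries, a list of its own where there are three numbers: the shift along the world's x, y, z in units of 80 cm (1.0 is 80 cm), then the turn, a rotation vector about the world's x, y, z in units of pi rad (1.0 is pi rad), then the closure, from 0 (fully open) to 1 (shut). A call has 1 to 5 rows; each row shifts and turns the commanded pose from where the row before left it; what a row does not reach is not made up. A row lasts 1/12 s, in which the tool goes at most 41.7 mm and 7.16 degrees, less where a joint would pass 70% of its speed; a pose out of reach is approached as far as the arm can. A call with a number of a shift or a turn outside -1 to 1 is refused whole. A call with a gripper value outside its range is refused whole. The fingers move at their own pace and stop on an object; FORCE is the grip in N (left out, the last holds). Time passes only in rows, so rows that do not move let the fingers close. It gives the time, the measured TCP pose, the force, the opening and the grip force at its end, in the units of the state.
- ctrl.get_state(): the state, without advancing time (a new reading comes with each control period).
- ctrl.grab_frame(name): name is "scene" or "top" or "wrist"; returns a dict with "color" (384x512x3 uint8, red, green, blue), "depth" (384x512 float32, m along the optical axis (not along the pixel's ray), 0 where there is no reading), "K" (3x3 intrinsics, pixels), "eye" and "attitude" of the camera in the world. Camera axes: x right, y down, z forward; pixel columns grow to the right and rows downward; lengths in m; the calibration is good to about 2 mm. The wrist camera is an equidistant fisheye: a pixel r from the principal point sees the ray r / f radians off the axis. A picture is of the moment at which its call begins.
- ctrl.sign_off(): hands the job in; it is judged then, once.
The state is a dict: "time_s": time; "joint_positions": joint angles; "qd": joint speeds; "effort": joint torques, N m; "position": TCP position; "ee_rot": TCP orientation; "ft_force": force on the tool from outside, world axes, zero at the start; "wrist_torque": the same for the moment, N m; "grip_width": finger opening in m; "grasp_force": force on a finger pad.
Only numpy, scipy, OpenCV 4.12 (cv2) and the standard library are available. Lean on these libraries where they do the work, as an engineer would, in place of code of your own. Each camera call takes 0.05 s, during which the arm holds its last target. There are 200 camera calls.

TASK

Hang the wide squeegee on the rack so that its bar sits fully down in both hooks, one near each end, with the pad hanging below between them. Make sure both ends are in their hooks before you let go (do not drop it in), and leave it hanging at rest. Leave the short squeegee standing where it is.

Things in the scene. Friction and masses are not known exactly. Their poses are not given: they have to be found in the camera images.
- wide_squeegee: Wide squeegee, 0.4 kg, upright on its pad. Round bar 16 mm thick, 334 mm long with 24 mm end caps; mid-bar rubber grip 90 long, 22 wide, 22 mm high: take it from above, closing across the bar. Struts at y +-70 mm carry a pad 180 long, 36 mm thick, its top 35 and underside 80 mm below the bar's centre line. Origin: centre of bar and grip, 80 mm above the table at start. y along the bar, z up. Ends alike.
- short_squeegee: Squeegee of the same make but only 200 mm long over its end caps (pad 144 mm), too short for the hooks; it stands upright on its pad and stays there. Either squeegee may be the nearer one. Origin: centre of its bar, 80 mm above the table; y along the bar, z up.
- rack: Fixed steel rack: base plate 130 x 310 mm, two V hooks of 10 mm round bar, open upward, in the planes y = +-125 mm. Origin: on the table below the midpoint of the hook seats. x points to the posts (x = 55, 168 mm high), z up; hooks point to -x, towards the robot: free tips at x = -42, 159 mm high, sides sloping 45 deg. A bar fully home lies along y, its centre at x = 0, z = 130 mm. Open between the hooks.

How it is judged:
By the outcome, as a careful person would: the job done as asked, in the order asked, and still so for the second after the job is handed in, with the robot touching nothing.
It also fails if it takes over 42 s, if anything falls off the work surface, if the arm or the gripper's body presses on something with over 40 N, if the wrist force passes 120 N, or if a joint passes its speed limit or range.

## Working session

There is one attempt and no reset: what is moved stays moved. The work goes in short steps, Python scripts to look and compute and a shell command to move; the robot and the scene stay as the last step left them, time stands still between calls to the robot, and variables do not carry over. Pictures are saved under pics/ and viewed, at most 10 in all, crops included, and the job is handed in when it is done.

```bash
mkdir -p pics
cat > h.py <<'E'
import numpy as np,cv2
from bench import ctrl
from scipy.spatial.transform import Rotation as R
def rot(a):
    a=np.array(a,float)
    return a if a.shape==(3,3) else R.from_quat(a[[1,2,3,0]]).as_matrix()
def cloud(f):
    K=np.array(f["K"]);d=f["depth"];v,u=np.mgrid[:d.shape[0],:d.shape[1]]
    p=np.stack([(u-K[0,2])/K[0,0]*d,(v-K[1,2])/K[1,1]*d,d],-1)
    return p@rot(f["attitude"]).T+np.array(f["eye"])
E
python3 - <<'E'
from h import *
for n in("top","scene"):
    f=ctrl.grab_frame(n);np.savez(f"{n}.npz",**f);cv2.imwrite(f"pics/{n}.png",f["color"][...,::-1]);print(n,f["K"],f["eye"],f["attitude"])
print(ctrl.get_state())
E
```

```text
top [[456.55676962   0.         250.0889318 ]
 [  0.         456.55676962 197.81166305]
 [  0.           0.           1.        ]] [ 0.44755021 -0.03865893  1.09895473] [ 0.02630219 -0.69700319  0.71625564 -0.0217397 ]
scene [[354.82450456   0.         258.45620582]
 [  0.         354.82450456 189.10381957]
 [  0.           0.           1.        ]] [ 0.85689657 -0.3300634   0.66848593] [-0.3050646   0.85108956  0.40503811 -0.13611123]
{'time_s': 0.1, 'joint_positions': array([-1.22535873e+00,  5.27913674e-02,  1.40165795e+00,  8.38557436e-06,
        1.68860533e+00, -7.02975649e-02]), 'qd': array([-0.00013659, -0.00140761, -0.0028018 , -0.00018871,  0.00049129,
        0.00094109]), 'effort': array([ 8.41264773e-04, -3.82579458e+01, -3.60986853e+01, -9.31726163e-05,
        4.74022032e-03, -4.77883376e-06]), 'position': array([ 0.21195685, -0.48000476,  0.2305299 ]), 'ee_rot': array([-7.24662325e-04,  9.78472852e-01,  2.06374280e-01, -9.61217106e-05]), 'ft_force': array([-0.28935415,  0.1115525 ,  0.29687896]), 'wrist_torque': array([-0.01251191, -0.00048624, -0.03433596]), 'grasp_force': 0.0, 'grip_width': 0.08559134960634167}
```

View pics/top.png

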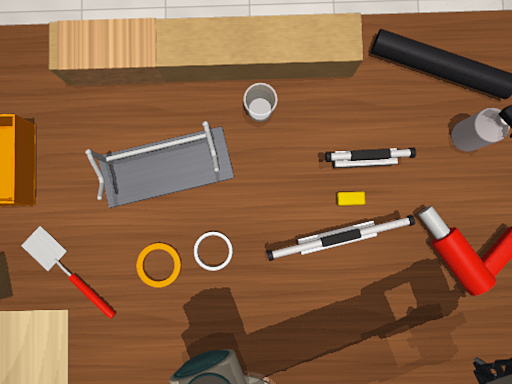

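View pics/scene.png

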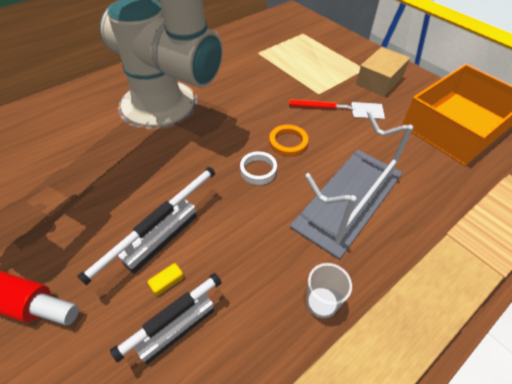

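Top view: the wide squeegee has its ends at about (270,255) and (411,220) with the grip at (341,237). The short one is at (371,155). The rack plate spans (85–233, 127–207), with the hook tips on the near side. Next I'll measure with depth and an enlarged crop.

Run:
```python
from h import *
f=dict(np.load("top.npz"));P=cloud(f);c=f["color"].astype(int)
def reg(u0,u1,v0,v1,z0,z1):
    m=np.zeros(P.shape[:2],bool);m[v0:v1,u0:u1]=1
    return m&(P[...,2]>z0)&(P[...,2]<z1)
print("table z",np.median(P[300:340,130:170,2]))
def line(m,n):
    q=P[m];mu=q.mean(0);w=np.linalg.svd(q[:,:2]-mu[:2],full_matrices=False)[2][0];w=w*np.sign(w[1])
    t=(q[:,:2]-mu[:2])@w;mid=mu[:2]+w*(t.max()+t.min())/2
    print(n,len(q),"mid",mid.round(4),"len",np.ptp(t).round(4),"yaw(y axis)",np.degrees(np.arctan2(-w[0],w[1])).round(2),"zmed",np.median(q[:,2]).round(4),"zmax",q[:,2].max().round(4))
line(reg(260,416,212,262,.07,.1),"wide")
m=reg(300,380,215,255,.07,.11)&(c.sum(-1)<200);line(m,"grip")
line(reg(318,420,140,172,.07,.1),"short")
for z0,z1 in((.003,.02),(.155,.18),(.12,.14),(.14,.16)): line(reg(70,245,110,220,z0,z1),f"rack {z0}")
b=cv2.resize(f["color"][110:215,75:240][...,::-1],None,fx=4.8,fy=4.8,interpolation=cv2.INTER_CUBIC);cv2.imwrite("pics/rk.png",b)
```

```text
table z -0.001304260351249198
wide 1261 mid [ 0.4247 -0.2317] len 0.3341 yaw(y axis) 12.43 zmed 0.0866 zmax 0.0952
grip 360 mid [ 0.4241 -0.23  ] len 0.0867 yaw(y axis) 12.4 zmed 0.0896 zmax 0.0952
short 828 mid [ 0.6071 -0.3054] len 0.2005 yaw(y axis) 1.36 zmed 0.0872 zmax 0.0958
rack 0.003 6161 mid [0.5957 0.1806] len 0.4448 yaw(y axis) 11.89 zmed 0.0081 zmax 0.0191
rack 0.155 131 mid [0.6236 0.173 ] len 0.2597 yaw(y axis) 10.86 zmed 0.1604 zmax 0.1677
rack 0.12 209 mid [0.5976 0.1675] len 0.2604 yaw(y axis) 10.31 zmed 0.1292 zmax 0.1399
rack 0.14 220 mid [0.5988 0.1677] len 0.2604 yaw(y axis) 11.14 zmed 0.1511 zmax 0.1598
```

View pics/rk.png

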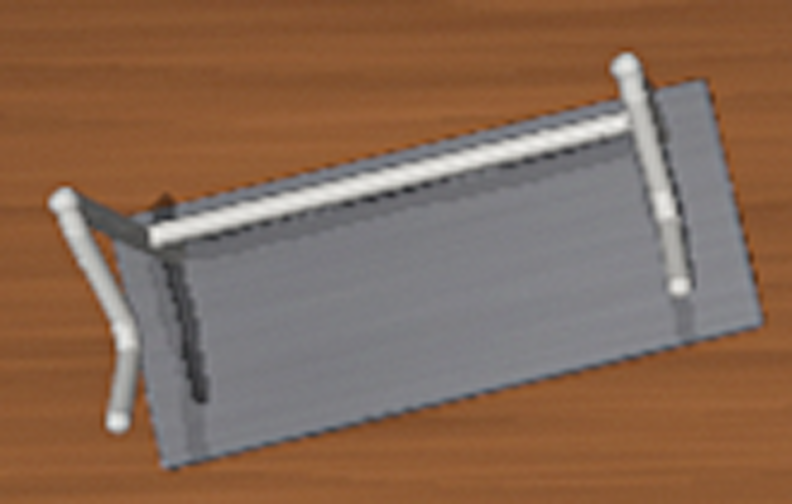

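The crop shows the post tops at (63,200) and (625,67), the tips at (117,422) and (679,286), and the plate corners at (163,467), (762,323) and (707,82).

Run:
```python
from h import *
from scipy.optimize import least_squares
f=dict(np.load("top.npz"));K=f["K"];A=rot(f["attitude"]);e=f["eye"]
obs=np.array([(63,200),(625,67),(117,422),(679,286),(163,467),(762,323),(707,82),(125,338),(665,210)])/4.8+[75,110]-.4
def at(uv,z):
    d=A@np.array([(uv[0]-K[0,2])/K[0,0],(uv[1]-K[1,2])/K[1,1],1]);return e+d*(z-e[2])/d[2]
Z=[.166,.166,.156,.156,.008,.008,.008,.114,.114]
W=np.array([at(o,z) for o,z in zip(obs,Z)])
print(W.round(4))
# model: tips & posts; tip-centre x -42; post x 55; bends 0
M=np.array([(.055,.125),(.055,-.125),(-.042,.125),(-.042,-.125),(0,.125),(0,-.125)]);Wm=W[[0,1,2,3,7,8],:2]
def tf(p):
    c,s=np.cos(p[2]),np.sin(p[2]);return M@np.array([[c,s],[-s,c]])+p[:2]
r=least_squares(lambda p:(tf(p)-Wm).ravel(),[.59,.17,.2]);print(r.x,np.degrees(r.x[2]),(tf(r.x)-Wm).round(4).tolist())
s=ctrl.get_state();Rm=rot(s["ee_rot"]);print("tool y ang",np.degrees(np.arctan2(Rm[1,1],Rm[0,1])),"z",Rm[:,2])
```

```text
[[0.6168 0.2996 0.166 ]
 [0.6679 0.0562 0.166 ]
 [0.521  0.28   0.156 ]
 [0.5734 0.0357 0.156 ]
 [0.5094 0.3071 0.008 ]
 [0.5734 0.0062 0.008 ]
 [0.6964 0.031  0.008 ]
 [0.5623 0.2904 0.114 ]
 [0.6139 0.0446 0.114 ]]
[0.58832988 0.16686154 0.2080948 ] 11.92295361108642 [[-0.0005, 0.001], [0.0001, -0.0002], [0.0004, 0.0004], [-0.0004, 0.0002], [0.0002, -0.0013], [0.0002, -0.0001]]
tool y ang -66.18006904928721 z [-4.87208300e-04  1.37845073e-03 -9.99998931e-01]
```

```bash
r='[[[0.0177,0.0208,0],[0,0,0.0291],0],[[0.0177,0.0208,0],[0,0,0.0291],0],[[0.0177,0.0208,0],[0,0,0.0291],0],[[0.0177,0.0208,0],[0,0,0.0291],0],[[0.0177,0.0208,0],[0,0,0.0291],0]]' ; python3 -m pendant '[[[0.0177,0.0208,0],[0,0,0.0291],0],[[0.0177,0.0208,0],[0,0,0.0291],0],[[0.0177,0.0208,0],[0,0,0.0291],0],[[0.0177,0.0208,0],[0,0,0.0291],0],[[0.0177,0.0208,0],[0,0,0.0291],0]]'
python3 - <<'E'
from h import *
P=cloud(dict(np.load("top.npz")))
for u in(120,158,190):
    c=P[125:170,u];print(c[c[:,2]>.02].round(3).tolist())
E
```

```text
time_s: 0.52
position: [0.2833, -0.3961, 0.2309]
ee_rot: [-0.0, 0.905, 0.425, -0.0]
ft_force: [0.7, 0.9, -0.5]
grip_width: 0.0854
grasp_force: 0.0
[[0.63, 0.264, 0.059], [0.627, 0.263, 0.062], [0.625, 0.263, 0.063], [0.622, 0.262, 0.064], [0.62, 0.263, 0.062]]
[[0.649, 0.176, 0.059], [0.646, 0.176, 0.06], [0.642, 0.174, 0.068], [0.641, 0.176, 0.061], [0.639, 0.176, 0.061], [0.448, -0.039, 1.099]]
[[0.662, 0.102, 0.06], [0.66, 0.102, 0.061], [0.657, 0.101, 0.063], [0.655, 0.101, 0.063]]
```

```bash
python3 -m pendant '[[[0.0177,0.0208,0],[0,0,0.0291],0],[[0.0177,0.0208,0],[0,0,0.0291],0],[[0.0177,0.0208,0],[0,0,0.0291],0],[[0.0177,0.0208,0],[0,0,0.0291],0],[[0.0177,0.0208,0],[0,0,0.0291],0]]' >/dev/null
python3 -m pendant '[[[0.0177,0.0208,0],[0,0,0.0291],0],[[0.0177,0.0208,0],[0,0,0.0291],0],[[0.0177,0.0208,0],[0,0,0.0291],0],[[0.0177,0.0208,0],[0,0,0.0291],0],[[0,0,0],[0,0,0],0]]'
python3 - <<'E'
from h import *
s=ctrl.get_state();Rm=rot(s["ee_rot"]);a=np.degrees(np.arctan2(Rm[1,1],Rm[0,1]));print(s["position"],"turn left",(12.4-a)/180,"shift",(np.array([.4243,-.2312,.06])-s["position"])/.8,s["joint_positions"])
E
```

```text
time_s: 1.35
position: [0.4118, -0.2449, 0.2309]
ee_rot: [-0.0, 0.659, 0.752, 0.001]
ft_force: [-0.4, -0.1, 0.3]
grip_width: 0.0857
grasp_force: 0.0
[ 0.41183725 -0.24488835  0.23086923] turn left 0.026726913511665347 shift [ 0.01557844  0.01711044 -0.21358654] [-6.14232278e-01 -7.76809620e-02  1.53032536e+00  1.17842923e-03
  1.68970304e+00 -7.46548843e-01]
```

```bash
python3 -m pendant '[[[0.0156,0.0171,0],[0,0,0.0267],0],[[0,0,-0.035],[0,0,0],0],[[0,0,-0.035],[0,0,0],0],[[0,0,-0.035],[0,0,0],0],[[0,0,0],[0,0,0],0]]'
python3 - <<'E'
from h import *
s=ctrl.get_state();Rm=rot(s["ee_rot"]);a=np.degrees(np.arctan2(Rm[1,1],Rm[0,1]));print(s["position"],"turn left",(12.4-a)/180,"shift",(np.array([.4243,-.2312,.06])-s["position"])/.8)
f=ctrl.grab_frame("wrist");cv2.imwrite("pics/w1.png",f["color"][...,::-1])
E
```

```text
time_s: 1.77
position: [0.4199, -0.2323, 0.1412]
ee_rot: [-0.005, 0.63, 0.776, -0.001]
ft_force: [-0.0, 1.1, -0.2]
grip_width: 0.0856
grasp_force: 0.0
[ 0.41989795 -0.23228051  0.1411792 ] turn left 0.002906655291891654 shift [ 0.00550256  0.00135063 -0.10147401]
```

View pics/w1.png

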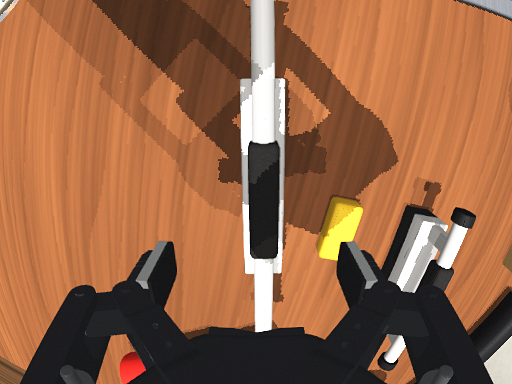

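The wrist view shows the grip at (264,200), lying parallel to the pads and centred between the fingers at (165,265) and (350,265). The alignment is good, so I'll descend.

```bash
python3 -m pendant '[[[0.0055,0.0013,-0.025],[0,0,0.0029],0],[[0,0,-0.025],[0,0,0],0],[[0,0,-0.025],[0,0,0],0],[[0,0,-0.0265],[0,0,0],0],[[0,0,0],[0,0,0],0]]' 
python3 -m pendant '[[[0,0,0],[0,0,0],0],[[0,0,0],[0,0,0],0]]'
```

```text
time_s: 2.23
position: [0.426, -0.2322, 0.0642]
ee_rot: [-0.002, 0.626, 0.779, -0.0]
ft_force: [-1.4, 0.6, -0.1]
grip_width: 0.0856
grasp_force: 0.0
time_s: 2.4
position: [0.4283, -0.2335, 0.0687]
ee_rot: [0.002, 0.626, 0.78, 0.0]
ft_force: [-0.2, 0.3, 0.6]
grip_width: 0.0855
grasp_force: 0.0
```

```bash
python3 -m pendant '[[[-0.004,0.0025,-0.009],[0,0,0],0],[[0,0,0],[0,0,0],0],[[0,0,0],[0,0,0],0]]'
```

```text
time_s: 2.65
position: [0.424, -0.2306, 0.0593]
ee_rot: [0.0, 0.626, 0.78, 0.0]
ft_force: [0.2, -0.8, 0.0]
grip_width: 0.0853
grasp_force: 0.0
```

```bash
python3 -m pendant '[[[0,0,0],[0,0,0],1],[[0,0,0],[0,0,0],1],[[0,0,0],[0,0,0],1],[[0,0,0],[0,0,0],1],[[0,0,0],[0,0,0],1]]' 80
python3 -m pendant '[[[0,0,0],[0,0,0],1],[[0,0,0],[0,0,0],1],[[0,0,0],[0,0,0],1],[[0,0,0],[0,0,0],1]]'
```

```text
time_s: 3.07
position: [0.424, -0.2306, 0.059]
ee_rot: [0.0, 0.626, 0.78, 0.0]
ft_force: [0.8, 0.2, 0.6]
grip_width: 0.0252
grasp_force: 0.0
time_s: 3.4
position: [0.4243, -0.2307, 0.0592]
ee_rot: [0.0, 0.626, 0.78, 0.0]
ft_force: [2.0, -0.3, 1.5]
grip_width: 0.0214
grasp_force: 79.1
```

Gripped. I'll lift 0.19 m.

```bash
python3 -m pendant '[[[0,0,0.02],[0,0,0],1],[[0,0,0.03],[0,0,0],1],[[0,0,0.04],[0,0,0],1],[[0,0,0.04],[0,0,0],1],[[0,0,0.04],[0,0,0],1]]'
python3 -m pendant '[[[0,0,0.04],[0,0,0],1],[[0,0,0.03],[0,0,0],1],[[0,0,0],[0,0,0],1],[[0,0,0],[0,0,0],1],[[0,0,0],[0,0,0],1]]'
python3 - <<'E'
from h import *
s=ctrl.get_state();print(s["position"],s["wrist_torque"])
f=ctrl.grab_frame("scene");cv2.imwrite("pics/s2.png",f["color"][...,::-1])
f=ctrl.grab_frame("top");P=cloud(f)
z=s["position"][2]
w=np.array([-np.sin(np.radians(12.4)),np.cos(np.radians(12.4))])
d=P[...,:2]-s["position"][:2];t=d@w;n=d@np.array([w[1],-w[0]])
for sg in(1,-1):
    m=(abs(n)<.03)&(t*sg>.08)&(t*sg<.2)&(abs(P[...,2]-z-.02)<.04);q=P[m];print(sg,len(q),(t[m]*sg).max(),n[m].mean(),[ (k,np.median(q[abs(t[m]*sg-k)<.01,2])) for k in(.09,.13)])
E
```

```text
time_s: 3.82
position: [0.423, -0.2301, 0.1948]
ee_rot: [-0.002, 0.626, 0.78, -0.0]
ft_force: [-0.1, -1.2, -4.2]
grip_width: 0.0208
grasp_force: 79.2
time_s: 4.23
position: [0.4232, -0.2301, 0.248]
ee_rot: [-0.002, 0.626, 0.78, -0.0]
ft_force: [-0.7, 0.4, -5.3]
grip_width: 0.0208
grasp_force: 79.4
[ 0.42323252 -0.23014865  0.24799528] [ 0.01353091  0.06268876 -0.03258695]
1 505 0.16608349327895378 0.00030330621825319594 [(0.09, np.float64(0.27251088191084427)), (0.13, np.float64(0.27453316822820795))]
-1 147 0.16731571466027323 0.0012828209536789117 [(0.09, np.float64(nan)), (0.13, np.float64(nan))]
  return _methods._mean(a, axis=axis, dtype=dtype,
  ret = ret.dtype.type(ret / rcount)
```

View pics/s2.png

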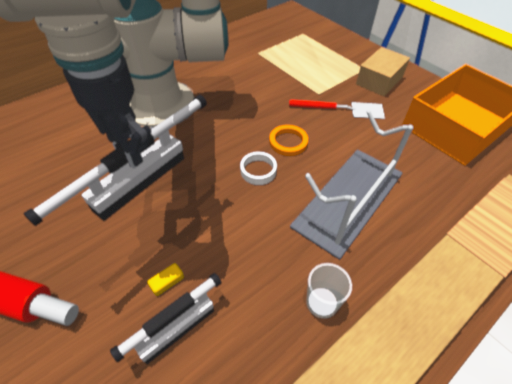

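The scene view shows the wide squeegee held level by its grip, with the bar ends at (35,217) and (200,103) and the short one undisturbed. Moving above the rack.

```bash
python3 -m pendant '[[[0.007,0.017,0],[0,0,0],1],[[0.0137,0.033,0],[0,0,0],1],[[0.0137,0.033,0],[0,0,0],1],[[0.0137,0.033,0],[0,0,0],1],[[0.0137,0.033,0],[0,0,0],1]]' >/dev/null
python3 -m pendant '[[[0.0137,0.033,0],[0,0,0],1],[[0.0137,0.033,0],[0,0,0],1],[[0.0137,0.033,0],[0,0,0],1],[[0.0137,0.033,0],[0,0,0],1],[[0.0137,0.033,0],[0,0,0],1]]' 
python3 -m pendant '[[[0.0137,0.033,0],[0,0,0],1],[[0.0137,0.033,0],[0,0,0],1],[[0.0137,0.033,0],[0,0,0],1],[[0.0137,0.033,0],[0,0,0],1],[[0.0137,0.033,0],[0,0,0],1]]' 
python3 -m pendant '[[[0,0,0],[0,0,0],1],[[0,0,0],[0,0,0],1],[[0,0,0],[0,0,0],1]]'
python3 - <<'E'
from h import *
s=ctrl.get_state();Rm=rot(s["ee_rot"]);a=np.degrees(np.arctan2(Rm[1,1],Rm[0,1]));print(Rm[:,2],"turn left",(11.9-a)/180,"shift",(np.array([.5883,.1669,.109])-s["position"])/.8)
f=ctrl.grab_frame("top");P=cloud(f);np.savez("top3.npz",**f)
w=np.array([-np.sin(np.radians(a)),np.cos(np.radians(a))])
d=P[...,:2]-s["position"][:2];t=d@w;n=d@np.array([w[1],-w[0]])
for sg in(1,-1):
    m=(abs(n)<.04)&(t*sg>.08)&(t*sg<.2)&(abs(P[...,2]-s["position"][2]-.02)<.04);q=P[m];print(sg,len(q),(t[m]*sg).max(),[(n[k].mean(),P[k][:,2].max()) for k in [m&(t*sg>.15)]])
E
```

```text
time_s: 5.17
position: [0.528, 0.022, 0.2488]
ee_rot: [-0.001, 0.626, 0.78, -0.001]
ft_force: [0.6, -0.5, -4.4]
grip_width: 0.0209
grasp_force: 79.2
time_s: 5.58
position: [0.5829, 0.1539, 0.2485]
ee_rot: [-0.001, 0.626, 0.78, -0.001]
ft_force: [0.6, -0.0, -4.3]
grip_width: 0.0211
grasp_force: 79.2
time_s: 5.83
position: [0.5826, 0.1523, 0.2491]
ee_rot: [-0.001, 0.626, 0.78, -0.001]
ft_force: [-0.1, -1.2, -5.2]
grip_width: 0.021
grasp_force: 80.1
[-2.93285724e-03 -9.91659668e-04 -9.99995207e-01] turn left -0.003258228642119497 shift [ 0.00713486  0.01827312 -0.17512525]<stdin>:7: RuntimeWarning: Mean of empty slice.
  ret = ret.dtype.type(ret / rcount)
Traceback (most recent call last):
ValueError: zero-size array to reduction operation maximum which has no identity
```

```bash
python3 -m pendant '[[[0.0071,0.0183,0],[0,0,-0.0033],1],[[0,0,-0.03],[0,0,0],1],[[0,0,-0.03],[0,0,0],1],[[0,0,-0.025],[0,0,0],1],[[0,0,0],[0,0,0],1]]' 
python3 -m pendant '[[[0,0,0],[0,0,0],1],[[0,0,0],[0,0,0],1]]'
python3 - <<'E'
from h import *
s=ctrl.get_state();Rm=rot(s["ee_rot"]);a=np.degrees(np.arctan2(Rm[1,1],Rm[0,1]));print("turn left",(11.9-a)/180,"shift",(np.array([.5883,.1669,.109])-s["position"])/.8)
im=[ctrl.grab_frame(n)["color"] for n in("top","scene")]
a=cv2.resize(im[0][100:225,70:250],None,fx=3.2,fy=3.2)[...,::-1];b=cv2.resize(im[1][80:270,260:440],(379,400))[...,::-1]
cv2.imwrite("pics/c3.png",cv2.resize(np.hstack([a,b]),(780,int(400*780/(a.shape[1]+379)))) if a.shape[0]==400 else b)
E
```

```text
time_s: 6.3
position: [0.5864, 0.1656, 0.1772]
ee_rot: [-0.003, 0.631, 0.776, -0.004]
ft_force: [-0.7, 0.2, -6.3]
grip_width: 0.0212
grasp_force: 79.8
time_s: 6.47
position: [0.5893, 0.1667, 0.1848]
ee_rot: [0.001, 0.63, 0.776, 0.001]
ft_force: [-0.1, 0.4, -4.5]
grip_width: 0.0208
grasp_force: 79.9
turn left 0.0003395806244119627 shift [-0.00124905  0.00018986 -0.09480009]
```

View pics/c3.png

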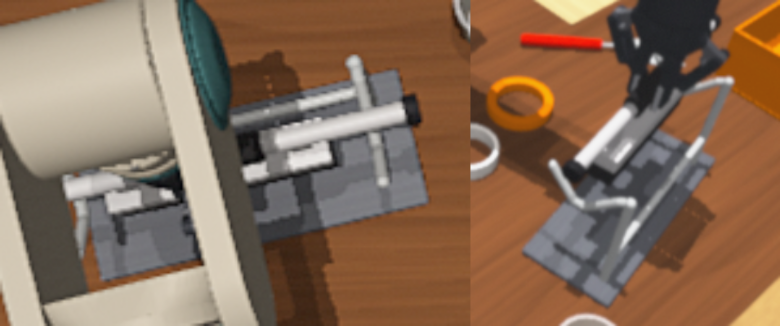

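The crops show the bar crossing above the right hook, with its end cap outside at left-panel (410,110). The pad is between the hooks, and the bar is above the V. I'll descend gently.

```bash
python3 -m pendant '[[[-0.0012,0,-0.015],[0,0,0],1],[[0,0,-0.02],[0,0,0],1],[[0,0,-0.02],[0,0,0],1],[[0,0,-0.012],[0,0,0],1],[[0,0,0],[0,0,0],1]]' 
python3 -m pendant '[[[0,0,0],[0,0,0],1],[[0,0,0],[0,0,0],1],[[0,0,0],[0,0,0],1]]'
python3 -c '
from h import *
s=ctrl.get_state();print(s["wrist_torque"],(np.array([.5883,.1669,.109])-s["position"])/.8)'
```

```text
time_s: 6.98
position: [0.5864, 0.1669, 0.1262]
ee_rot: [-0.001, 0.63, 0.777, -0.002]
ft_force: [-0.6, -0.6, -5.5]
grip_width: 0.021
grasp_force: 80.0
time_s: 7.23
position: [0.5885, 0.1674, 0.1309]
ee_rot: [0.001, 0.63, 0.777, 0.001]
ft_force: [0.7, 0.0, -4.2]
grip_width: 0.0209
grasp_force: 80.0
[-0.03396128 -0.00925047  0.01307026] [-0.00019588 -0.00062632 -0.0273136 ]
```

```bash
python3 -m pendant '[[[0,0,-0.006],[0,0,0],1],[[0,0,-0.006],[0,0,0],1],[[0,0,-0.006],[0,0,0],1],[[0,0,0],[0,0,0],1],[[0,0,0],[0,0,0],1]]' 
python3 -m pendant '[[[0,0,-0.003],[0,0,0],1],[[0,0,-0.003],[0,0,0],1],[[0,0,0],[0,0,0],1],[[0,0,0],[0,0,0],1]]'
```

```text
time_s: 7.65
position: [0.5874, 0.1672, 0.1142]
ee_rot: [-0.0, 0.63, 0.777, -0.0]
ft_force: [-0.3, 0.6, -4.3]
grip_width: 0.021
grasp_force: 80.0
time_s: 7.98
position: [0.5877, 0.1672, 0.1099]
ee_rot: [-0.0, 0.63, 0.777, -0.0]
ft_force: [0.1, -0.5, -3.8]
grip_width: 0.0209
grasp_force: 80.0
```

```bash
python3 -m pendant '[[[0,0,-0.0015],[0,0,0],1],[[0,0,0],[0,0,0],1],[[0,0,0],[0,0,0],1],[[0,0,0],[0,0,0],1]]'
python3 -m pendant '[[[0,0,-0.0012],[0,0,0],1],[[0,0,0],[0,0,0],1],[[0,0,0],[0,0,0],1],[[0,0,0],[0,0,0],1]]'
python3 -c '
from h import *
print(ctrl.get_state()["wrist_torque"])'
```

```text
time_s: 8.32
position: [0.5879, 0.1673, 0.1091]
ee_rot: [0.0, 0.63, 0.777, 0.0]
ft_force: [0.1, 0.5, -3.7]
grip_width: 0.0213
grasp_force: 80.3
time_s: 8.65
position: [0.588, 0.1673, 0.1088]
ee_rot: [0.0, 0.63, 0.777, 0.0]
ft_force: [-2.4, -0.3, 2.4]
grip_width: 0.021
grasp_force: 81.1
[-0.06776082  0.34059212  0.06074242]
```

Contact: +6.6 N up and -2.4 N in x, so the bar is touching the far slope. I'll ease it 1 mm toward the robot while lowering.

```bash
python3 -m pendant '[[[-0.0012,0,-0.0008],[0,0,0],1],[[0,0,0],[0,0,0],1],[[0,0,0],[0,0,0],1],[[0,0,0],[0,0,0],1]]'
python3 -m pendant '[[[0,0,-0.0012],[0,0,0],1],[[0,0,0],[0,0,0],1],[[0,0,0],[0,0,0],1],[[0,0,0],[0,0,0],1]]'
python3 - <<'E'
from h import *
print(ctrl.get_state()["wrist_torque"])
f=ctrl.grab_frame("scene")
cv2.imwrite("pics/c4.png",cv2.resize(f["color"][90:260,270:430],None,fx=3.5,fy=3.5,interpolation=cv2.INTER_CUBIC)[...,::-1])
E
```

```text
time_s: 8.98
position: [0.588, 0.1673, 0.1088]
ee_rot: [0.001, 0.63, 0.776, 0.001]
ft_force: [1.8, -0.5, 6.0]
grip_width: 0.0207
grasp_force: 81.5
time_s: 9.32
position: [0.5881, 0.1673, 0.1087]
ee_rot: [0.002, 0.63, 0.776, 0.002]
ft_force: [0.8, -1.2, 9.6]
grip_width: 0.021
grasp_force: 82.4
[-0.18179399  0.05722721  0.07822893]
```

View pics/c4.png

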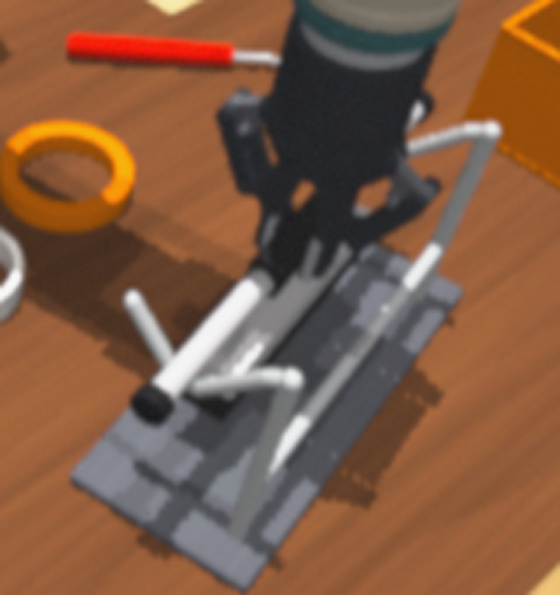

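The crop shows the near end in its V hook at (180,375), with the cap outside at (155,400). The moment about the bar's middle is about 0.2 N m at 14 N of support, so both hooks are bearing. I'll ease off the pressure, open and rise.

```bash
python3 -m pendant '[[[0,0,0.0012],[0,0,0],1],[[0,0,0],[0,0,0],0.9],[[0,0,0],[0,0,0],0.7],[[0,0,0],[0,0,0],0.4],[[0,0,0],[0,0,0],0.4]]' 20
python3 -m pendant '[[[0,0,0],[0,0,0],0.4],[[0,0,0],[0,0,0],0.4],[[0,0,0],[0,0,0],0.4],[[0,0,0],[0,0,0],0.4]]'
```

```text
time_s: 9.78
position: [0.5862, 0.1672, 0.1063]
ee_rot: [-0.001, 0.63, 0.777, -0.001]
ft_force: [0.5, -0.8, -0.3]
grip_width: 0.0491
grasp_force: 0.0
time_s: 10.12
position: [0.5867, 0.1672, 0.1071]
ee_rot: [-0.0, 0.63, 0.777, -0.0]
ft_force: [0.5, -0.2, -0.3]
grip_width: 0.0512
grasp_force: 0.0
```

```bash
python3 -m pendant '[[[0,0,0.01],[0,0,0],0.4],[[0,0,0.02],[0,0,0],0.4],[[0,0,0.03],[0,0,0],0.4],[[0,0,0.04],[0,0,0],0.4],[[0,0,0.04],[0,0,0],0.4]]'
python3 -m pendant '[[[0,-0.04,0.04],[0,0,0],0.4],[[-0.02,-0.04,0.02],[0,0,0],0.4],[[-0.02,-0.04,0],[0,0,0],0.4],[[-0.02,-0.04,0],[0,0,0],0.4],[[-0.02,-0.04,0],[0,0,0],0.4]]'
python3 -m pendant '[[[-0.02,-0.04,0],[0,0,0],0.4],[[-0.02,-0.04,0],[0,0,0],0.4],[[-0.02,-0.04,0],[0,0,0],0.4],[[0,0,0],[0,0,0],0.4],[[0,0,0],[0,0,0],0.4]]'
python3 - <<'E'
from h import *
F={n:ctrl.grab_frame(n) for n in("top","scene")}
im=[F["top"]["color"][100:225,70:250],F["scene"]["color"][80:270,260:440]]
cv2.imwrite("pics/c5.png",np.hstack([cv2.resize(im[0],(440,306)),cv2.resize(im[1],(290,306))])[...,::-1])
P=cloud(F["top"]);a=np.radians(11.92);d=P[...,:2]-[.5883,.1669];x=d@[np.cos(a),np.sin(a)];y=d@[-np.sin(a),np.cos(a)]
for y0 in(-.155,-.11,-.07,0,.07,.11,.155):
    m=(abs(y-y0)<.008)&(abs(x)<.02)&(P[...,2]>.11)&(P[...,2]<.2);print(y0,m.sum(),x[m].mean(),np.percentile(P[m][:,2],90))
m=(abs(x)<.015)&(abs(y)<.2)&(P[...,2]>.11)&(P[...,2]<.2);print(y[m].min(),y[m].max())
E
```

```text
time_s: 10.53
position: [0.5863, 0.1672, 0.2206]
ee_rot: [-0.0, 0.63, 0.777, -0.0]
ft_force: [0.2, -0.2, -0.1]
grip_width: 0.0511
grasp_force: 0.0
time_s: 10.95
position: [0.5219, 0.0085, 0.2659]
ee_rot: [0.001, 0.63, 0.777, 0.0]
ft_force: [0.2, -0.2, -0.2]
grip_width: 0.0511
grasp_force: 0.0
time_s: 11.37
position: [0.4743, -0.0875, 0.2658]
ee_rot: [0.001, 0.631, 0.776, 0.0]
ft_force: [0.1, 0.2, -0.4]
grip_width: 0.0513
grasp_force: 0.0
-0.155 68 -0.0022390898001096683 0.1400615320461626
-0.11 53 -0.0018664969797777017 0.13751560434189253
-0.07 52 -0.002147097330084374 0.1369627195881802
0 86 -0.002454294243763719 0.1406752485257039
0.07 56 -0.0021835355952600777 0.13780715530815774
0.11 56 -0.002205589807195221 0.1374146437688345
0.155 80 -0.002552606163892277 0.13947817919588978
-0.16720530791361063 0.16589392080257134
```

View pics/c5.png

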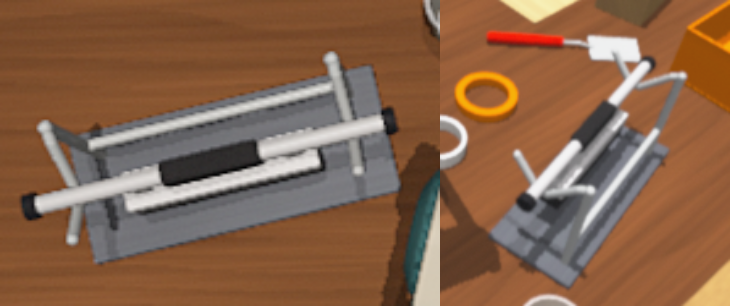

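The crops show the bar lying in both V hooks, with its caps outside at (32,207) and (390,120) and the pad below between them. Its centre is at z ≈ 0.130 along the whole length and it is central in y. I'll let it settle, then hand in.

```bash
python3 -m pendant '[[[0,0,0],[0,0,0],0.4],[[0,0,0],[0,0,0],0.4],[[0,0,0],[0,0,0],0.4],[[0,0,0],[0,0,0],0.4],[[0,0,0],[0,0,0],0.4]]' >/dev/null
python3 -m pendant '[[[0,0,0],[0,0,0],0.4],[[0,0,0],[0,0,0],0.4],[[0,0,0],[0,0,0],0.4],[[0,0,0],[0,0,0],0.4],[[0,0,0],[0,0,0],0.4]]' >/dev/null
python3 -c '
from h import *
print(ctrl.sign_off())'
```

```text
the job is handed in; nothing more can be done
None
```

The wide squeegee hangs level in both hooks, seated before I let go; the short squeegee was left alone, and I handed the job in at about 12 s, with no verdict returned.

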